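# Find the heavy side of a roasting drum and hold it down

### The job

The closed roasting drum on the stand is loaded off-centre and has to be held heavy side down so that a counterweight can be fitted at the top. Free it with the wing knob of its lock (anticlockwise, a good sixth of a turn or more, and leave it so), then turn the drum by the crank handle, feel where its heavy side is, and bring the heavy side straight down. Finish while still holding the crank handle, with the drum kept still there, and leave the other kitchen things undisturbed.

Things in the scene. Friction and masses are not known exactly. Their poses are not given: they have to be found in the camera images.
- stand: Fixed stand, base 150 x 200 mm, origin under its middle, up to 0.25 rad askew. y along the drum's level axle, x square to it (away from the robot), z up. It carries a steel drum 110 mm across, 116 mm long, with the crank at the -y end. The freed drum stays wherever it is left: its stiff bearings rub with a steady 0.36 N m or so, against the motion.
- axle (a point): Centre of the drum, on the axle, 130 mm above the worktop; axes as the stand's. Hidden inside, 36 mm off the axle, is a fixed weight of 0.7 to 0.9 kg, on a side that differs every time, that nothing visible shows, and that never starts straight down. It makes the push along the crank circle vary by 4 to 6 N either way over a turn, about a friction of 6.5 N.
- drum (a joint): Angle of drum and crank about the axle, rad: 0 = crank straight up, grows as the crank goes over from up towards the stand's +x (straight down at pi). Locked within about 0.12 of 0 at the start; stops only at two full turns either way.
- crank_grip (a point): Middle of the black crank handle, a free-turning sleeve 18 mm thick, 88 mm long, parallel to the axle: 152 mm from the drum's centre along the stand's -y. The crank arm is 50 mm further in. It goes round a circle of radius 55 mm, 75 to 185 mm high; pinch it from above, fingers closing along the stand's x. Crank and handle are balanced by a tail. The sleeve's own turn means nothing.
- clamp_grip (a point): Middle of the wing of the black locking knob on top of the crank-side post, on its upright turning axis, 229 mm above the worktop, 75 mm from the drum's centre along the stand's -y. The wing is an upright plate 10 mm thick, 44 mm long, 28 mm tall, along this point's y axis, which turns with the knob; at knob value 0 that is along the axle.
- clamp (a joint): Angle of the locking knob about its upright axis, rad: 0 = locked, grows anticlockwise seen from above, stop at 1.9. Starts between 0 and 0.12; it lifts a hidden locking pin: the drum is locked at the start (0.1 rad of play) and quite free above 0.85. It turns against about 0.1 N m and stays where it is left.
- honey_jar: Bystander, loose: amber jar with a cork lid, 55 mm across, 81 mm tall. Origin at the centre of its underside at yaw 0. Not to be disturbed.
- spread_jar: Bystander, loose: squat glass jar with a black lid, 59 mm across, 91 mm tall. Origin at the centre of its underside at yaw 0. Not to be disturbed.
- lemon: Bystander, loose: lemon, 72x57x58 mm. Origin at the centre of its underside at yaw 0. Not to be disturbed.
- peeler: Bystander, loose: white-handled peeler, 170 mm long, 18 mm high. Origin at the centre of its underside at yaw 0. Not to be disturbed.
- teaspoon: Bystander, loose: steel teaspoon, 132 mm long, 11 mm high. Origin at the centre of its underside at yaw 0. Not to be disturbed.

How it is judged:
By the outcome, as a careful person would: the job done as asked, in the order asked, and still so for the second after the job is handed in, while the arm keeps its last pose, push and grip.
It also fails if it takes over 72 s, if anything falls off the work surface, if the arm or the gripper's body presses on something with over 40 N, if the wrist force passes 120 N, or if a joint passes its speed limit or range.

### The arm

A 6-joint arm with a two-finger parallel gripper is mounted at the origin on a cart in front of the work surface, level with it; the furniture and walls round the work are solid. World frame = base frame: x ahead of the robot, y to its left, z up, the work surface at z = 0. Lengths are in m, angles in rad, forces in N, time in s.
With the tool pointing down it reaches from about 0.35 to 0.975 m from the base axis. Payload 4.9 kg.
Tool frame: the origin (TCP) lies at the very end of the fingers, on their centre line; the grasp point (between the pads) lies 19 mm behind it; x points along the fingers, z is the direction in which the jaws open and shut, and the axes are right-handed (so a half turn about x gives the same grasp; the last joint's range is limited). The gripper opens to 85 mm and grips with 20 to 120 N. Pads are 22 mm wide; open, the fingers measure 114 mm over their backs; the gripper's body (76 mm by 85 mm) begins 54 mm behind the grasp point. The pads swing forward as they close: fully open they stand 13 mm farther back than shut.
Start: joints at [-1.366, 0.053, 1.613, -0, 1.476, -0.119], TCP at [0.199, -0.593, 0.231] pointing down, gripper open.
Joint ranges: [-3.01, 3.01], [-1.01, 2.22], [0.06, 2.58], [-1.02, 4.17], [0.09, 2.62], [-3.14, 3.14]. Speed limits (rad/s): [2.57, 2.57, 3.14, 3.14, 3.14, 3.14].

### API

Orientations are given as a rotation vector (axis times angle).
In Python, from station import ctrl, imaging gives the robot as it stands. The module is installed in compiled form; this text tells all that it offers.
- The arm moves only by the shell command python3 -m jog 'ROWS' [FORCE]. ROWS is JSON, a list that holds one entry, the list of rows, each a list of 5 numbers: the shift along the tool's x, y, z in m, then the turn about the tool's x in rad, then the closure, from -1 (fully open) to 1 (shut). A call has 1 to 12 rows; each row is the pose to reach, as a shift and turn from the pose measured when the call began, along the tool's axes at that moment; what a row does not reach only later rows make up. A row lasts 1/10 s, in which the tool goes at most 50 mm and 8.59 degrees, less where a joint would pass 70% of its speed; a pose out of reach is approached as far as the arm can. A call with a gripper value outside its range is refused whole. The fingers move at their own pace and stop on an object; FORCE is the grip in N (left out, the last holds). Time passes only in rows, so rows that repeat a pose let the fingers close. It gives the time, the measured TCP pose, the force and the opening at its end, in the units of the state.
- ctrl.get_obs(): the state, without advancing time (a new reading comes with each control period).
- imaging.get_image(name): name is "scene" or "side" or "wrist"; returns a dict with "color" (384x512x3 uint8, red, green, blue), "intrinsics" (3x3 intrinsics, pixels), "R" (3x3) and "t" (3): a world point X has camera coordinates R X + t. Camera axes: x right, y down, z forward; pixel columns grow to the right and rows downward; lengths in m; the calibration is good to about 2 mm. A picture is of the moment at which its call begins. There is no depth.
- ctrl.finish_job(): hands the job in, once; it reports no verdict.
The state is a dict: "t": time; "q": joint angles; "dq": joint speeds; "effort": joint torques, N m; "tool_pos": TCP position; "tool_rot": TCP orientation; "contact_force": force on the tool from outside, world axes, zero at the start; "wrist_torque": the same for the moment, N m; "opening": finger opening in m.
Only numpy, scipy, OpenCV 4.12 (cv2) and the standard library are available. Lean on these libraries where they do the work, as an engineer would, in place of code of your own. Each camera call takes 0.05 s, during which the arm holds its last target.

## Working session

There is one attempt and no reset: what is moved stays moved. The work goes in short steps, Python scripts to look and compute and a shell command to move; the robot and the scene stay as the last step left them, time stands still between calls to the robot, and variables do not carry over. Pictures are saved under pics/ and viewed, and the job is handed in when it is done.

```bash
mkdir -p pics; python3 - <<'E'
from station import ctrl, imaging
import cv2
for n in ("scene","side","wrist"):
    d=imaging.get_image(n); cv2.imwrite(f"pics/{n}0.png",d["color"][:,:,::-1])
    print(n,d["intrinsics"].tolist(),d["R"].round(4).tolist(),d["t"].round(4).tolist())
o=ctrl.get_obs(); print(o)
E
```

```text
scene [[447.30758122379143, 0.0, 256.87497663705244], [0.0, 447.30758122379143, 188.02009359800775], [0.0, 0.0, 1.0]] [[0.688, -0.7257, 0.0029], [-0.5241, -0.4997, -0.6896], [0.5019, 0.473, -0.7242]] [-0.3049, 0.3976, 1.4915]
side [[467.8575128566327, 0.0, 251.80444591338775], [0.0, 467.8575128566327, 195.58092092890595], [0.0, 0.0, 1.0]] [[-0.9872, 0.1594, 0.005], [0.1349, 0.8514, -0.5069], [-0.0851, -0.4997, -0.862]] [0.4812, -0.0363, 1.7107]
wrist [[283.47422987109894, 0.0, 251.09424627849], [0.0, 283.47422987109894, 195.00702421774108], [0.0, 0.0, 1.0]] [[0.3183, -0.948, -0.0023], [-0.9148, -0.3079, 0.2613], [-0.2485, -0.0811, -0.9652]] [-0.6225, -0.0323, 0.378]
{'t': 0.15, 'q': array([-1.36600115e+00,  5.32484845e-02,  1.61398210e+00,  1.97021958e-05,
        1.47600625e+00, -1.19031189e-01]), 'dq': array([ 0.00074478, -0.00182028, -0.00503062, -0.00122128,  0.0009254 ,
       -0.00083855]), 'effort': array([ 1.48285591e-05, -3.94242597e+01, -3.70722163e+01, -1.54551312e-04,
        4.69596780e-03,  2.04261789e-05]), 'tool_pos': array([ 0.19875972, -0.59203763,  0.23031652]), 'tool_rot': array([ 0.96852943,  1.34639993, -0.96666316]), 'contact_force': array([-0.40166722, -0.47427174,  0.35654683]), 'wrist_torque': array([ 0.02686787, -0.01685174, -0.03612474]), 'opening': 0.08565006402066742}
```

View pics/scene0.png

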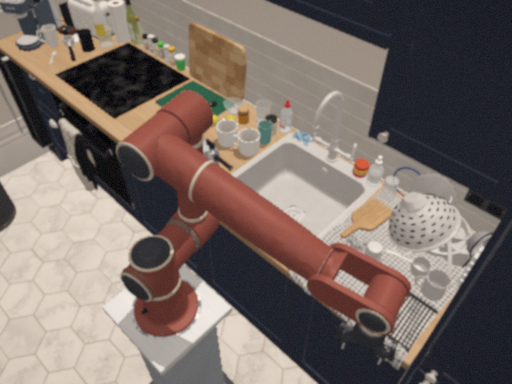

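View pics/side0.png

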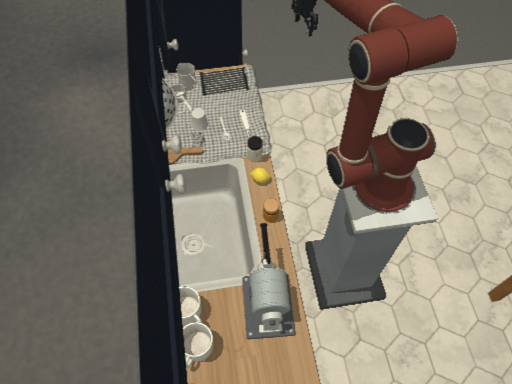

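View pics/wrist0.png

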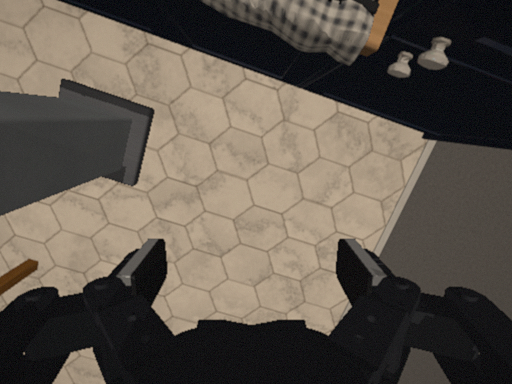

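The side view shows the stand around (268,300), with the crank handle towards the top at (265,240). The honey jar is at (271,208), the lemon at (260,176) and the black-lidded jar at (255,148). I'll set up helpers and zoom in.

```bash
cat > h.py <<'E'
from station import ctrl, imaging
import cv2, numpy as np
from scipy.spatial.transform import Rotation as Rn
def cam(n): return imaging.get_image(n)
def ray(d,u,v):
    c=np.linalg.inv(d["intrinsics"])@np.array([u,v,1.]); R=np.array(d["R"]);t=np.array(d["t"])
    w=R.T@c; return -R.T@t, w/np.linalg.norm(w)
def onz(d,u,v,z):
    o,w=ray(d,u,v); return o+w*(z-o[2])/w[2]
def meet(rs):
    A=np.zeros((3,3));b=np.zeros(3)
    for o,w in rs:
        P=np.eye(3)-np.outer(w,w);A+=P;b+=P@o
    X=np.linalg.solve(A,b); return X,[float(np.linalg.norm((np.eye(3)-np.outer(w,w))@(X-o))) for o,w in rs]
def proj(d,X):
    c=np.array(d["R"])@np.array(X)+np.array(d["t"]);p=d["intrinsics"]@(c/c[2]);return p[:2]
def st():
    o=ctrl.get_obs(); R=Rn.from_rotvec(o["tool_rot"]).as_matrix()
    return o,np.array(o["tool_pos"]),R
def save(d,name,box=None,s=1):
    im=d["color"][:,:,::-1]
    if box: im=im[box[1]:box[3],box[0]:box[2]]
    if s!=1: im=cv2.resize(im,None,fx=s,fy=s,interpolation=cv2.INTER_CUBIC)
    cv2.imwrite("pics/"+name,im)
E
python3 - <<'E'
from h import *
d=cam("side"); save(d,"side1.png",(210,130,330,350),2.7); 
for p,z in [((265,240),.18),((268,300),.13),((267,264),.229),((271,208),.08),((260,176),.05),((255,145),.09)]:
    print(p,onz(d,*p,z).round(3))
o,p,R=st(); print(p,R.round(3)); s=cam("scene"); save(s,"scene1.png",(140,60,300,180),4)
E
```

```text
(265, 240) [0.485 0.229 0.18 ]
(268, 300) [0.504 0.396 0.13 ]
(267, 264) [0.498 0.325 0.229]
(271, 208) [0.434 0.07  0.08 ]
(260, 176) [ 0.445 -0.08   0.05 ]
(255, 145) [ 0.446 -0.189  0.09 ]
[ 0.19879009 -0.59210084  0.23049446] [[-0.     0.948  0.318]
 [ 0.001  0.318 -0.948]
 [-1.     0.    -0.001]]
```

View pics/side1.png

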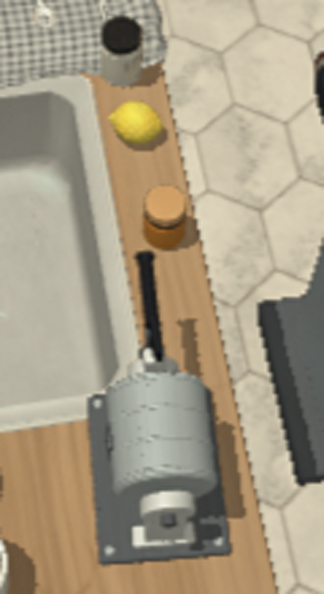

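```bash
python3 -m jog '[[[-0.17,0.30,-0.20,-0.6,-1],[-0.17,0.30,-0.20,-0.6,-1],[-0.17,0.30,-0.20,-0.6,-1],[-0.17,0.30,-0.20,-0.6,-1],[-0.17,0.30,-0.20,-0.6,-1],[-0.17,0.30,-0.20,-0.6,-1],[-0.17,0.30,-0.20,-0.6,-1],[-0.17,0.30,-0.20,-0.6,-1],[-0.17,0.30,-0.20,-0.6,-1]]]'; python3 - <<'E'
from h import *
o,p,R=st();print(o["t"],p,o["q"].round(2));print(R.T@(np.array([.42,.17,.42])-p), R.round(3))
E
```

```text
t: 1.15
tool_pos: [0.4225, -0.3044, 0.4053]
tool_rot: [0.5, 1.506, -0.501]
contact_force: [-0.3, -0.9, 0.4]
opening: 0.0854
1.15 [ 0.42253694 -0.30435192  0.40528271] [-0.77 -0.24  1.61  0.    1.77 -0.13]
[-0.01599887  0.3788969  -0.2853313 ] [[ 0.006  0.597  0.802]
 [-0.003  0.802 -0.597]
 [-1.     0.001  0.006]]
```

```bash
python3 -m jog '[[[-0.016,0.38,-0.285,-0.64,-1],[-0.016,0.38,-0.285,-0.64,-1],[-0.016,0.38,-0.285,-0.64,-1],[-0.016,0.38,-0.285,-0.64,-1],[-0.016,0.38,-0.285,-0.64,-1],[-0.016,0.38,-0.285,-0.64,-1],[-0.016,0.38,-0.285,-0.64,-1],[-0.016,0.38,-0.285,-0.64,-1],[-0.016,0.38,-0.285,-0.64,-1],[-0.016,0.38,-0.285,-0.64,-1],[-0.016,0.38,-0.285,-0.64,-1]]]'; python3 - <<'E'
from h import *
d=cam("wrist");save(d,"w1.png",None,1.5);o,p,R=st();np.savez("w1.npz",**{k:np.array(d[k]) for k in d});print(R.round(3),o["q"].round(2))
E
```

```text
t: 2.25
tool_pos: [0.4206, 0.1729, 0.4191]
tool_rot: [-0.006, 1.567, 0.001]
contact_force: [-0.3, 0.4, -0.7]
opening: 0.0854
[[ 0.004 -0.002  1.   ]
 [-0.004  1.     0.002]
 [-1.    -0.004  0.004]] [ 0.23 -0.4   1.71 -0.    1.83  0.22]
```

View pics/w1.png

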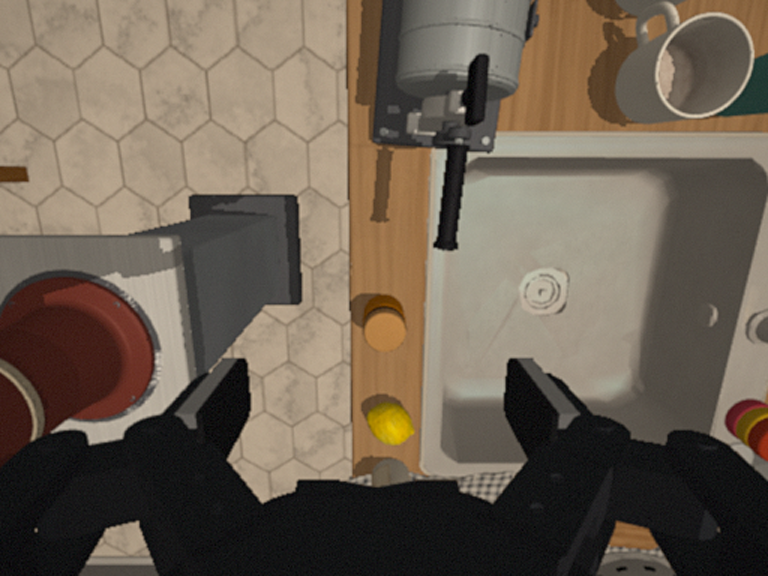

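The wrist view shows the wing at about (477,90) and the handle from (446,245) to (458,145), both in the 1.5x picture. I'll take a second view from another place.

```bash
python3 -m jog '[[[0,0.05,0.03,0,-1],[0,0.09,0.065,0,-1],[0,0.09,0.065,0,-1],[0,0.09,0.065,0,-1],[0,0.09,0.065,0,-1]]]'; python3 - <<'E'
from h import *
d=cam("wrist");save(d,"w2.png",None,1.5);o,p,R=st();np.savez("w2.npz",**{k:np.array(d[k]) for k in d})
s=cam("side");save(s,"side2.png",(210,200,330,350),4);np.savez("s2.npz",**{k:np.array(s[k]) for k in s})
E
```

```text
t: 2.8
tool_pos: [0.4857, 0.2599, 0.4191]
tool_rot: [-0.004, 1.567, -0.003]
contact_force: [0.0, -0.0, -0.3]
opening: 0.0854
```

View pics/w2.png

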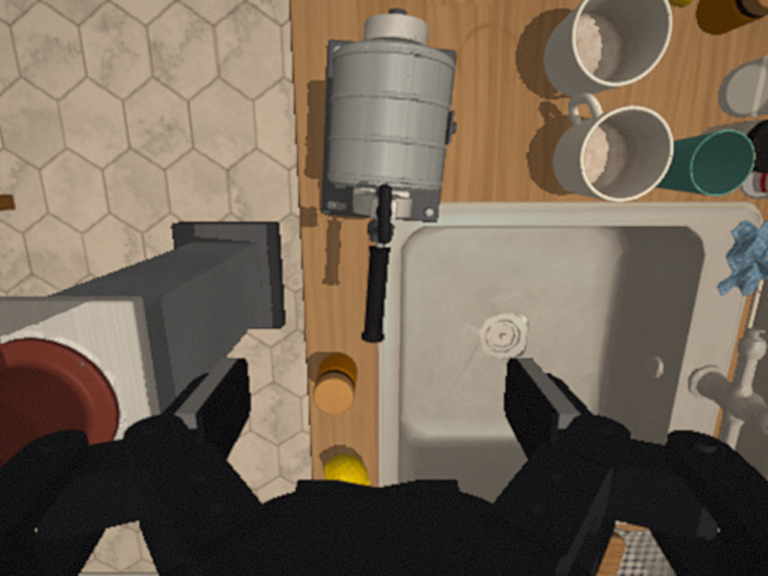

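View pics/side2.png

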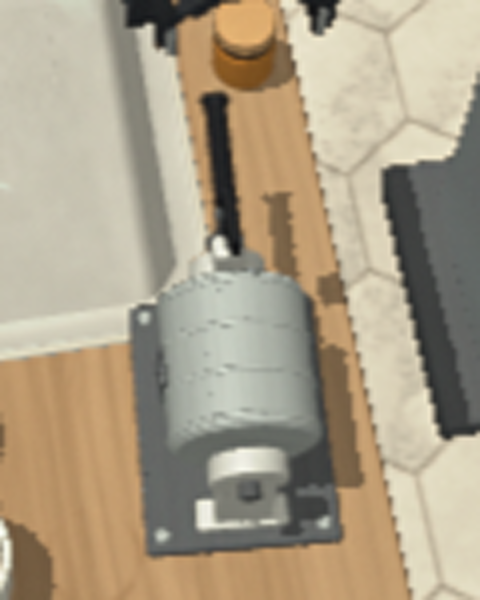

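```bash
python3 - <<'E'
from h import *
d=dict(np.load("w2.npz"));e=dict(np.load("w1.npz"))
for z in (0.008,0.012):
  C=[onz(d,u/1.5,v/1.5,z) for u,v in ((330,41),(455,50),(440,221),(322,212))]
  print(np.round(C,3).tolist(), np.mean(C,0).round(3),[round(float(np.linalg.norm(C[i]-C[i-1])),3) for i in range(4)],
   [float(np.arctan2(*(a[1::-1]*1))) for a in (C[1]-C[0],C[2]-C[3])],[float(np.arctan2(-(a[0]),a[1])) for a in (C[0]-C[3],C[1]-C[2])])
for n,k,b in (("a",e,(255,20,345,180)),("b",d,(215,110,300,235))):
  save(k,f"z{n}.png",b,6 if n=="b" else 3.7)
E
```

```text
[[0.435, 0.478, 0.008], [0.58, 0.469, 0.008], [0.57, 0.272, 0.008], [0.419, 0.283, 0.008]] [0.501 0.376 0.008] [0.196, 0.146, 0.198, 0.152] [-0.06217224683002442, -0.07500941051666603] [-0.08074479548396357, -0.048080641265079216]
[[0.435, 0.477, 0.012], [0.579, 0.468, 0.012], [0.57, 0.272, 0.012], [0.419, 0.283, 0.012]] [0.501 0.375 0.012] [0.194, 0.145, 0.196, 0.151] [-0.06217224683002433, -0.07500941051666617] [-0.08074479548396354, -0.04808064126507902]
```

View pics/za.png

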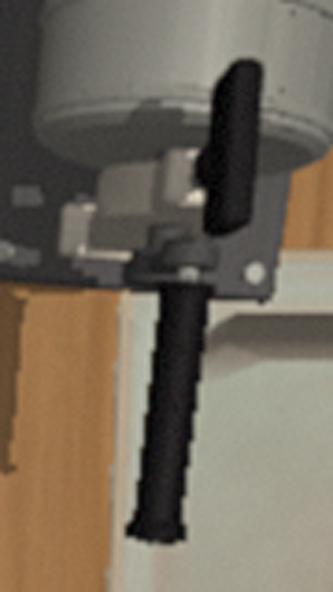

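View pics/zb.png

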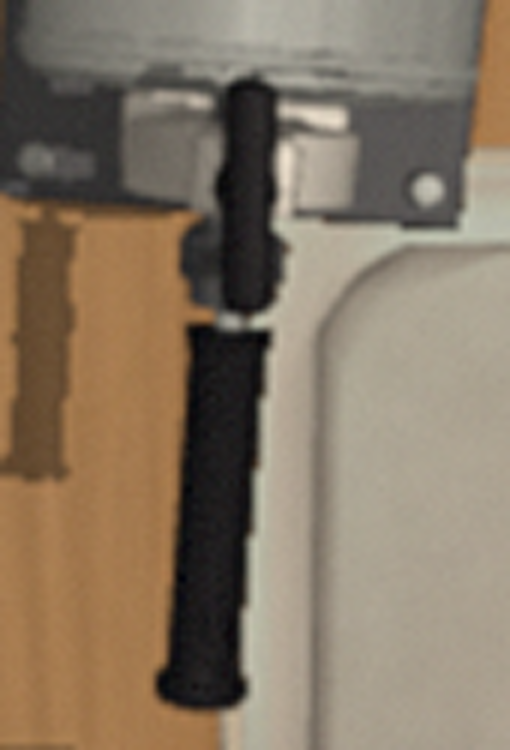

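```bash
python3 - <<'E'
from h import *
d=dict(np.load("w2.npz"));e=dict(np.load("w1.npz"));s=dict(np.load("s2.npz"))
A=lambda u,v:ray(e,255+u/3.7,20+v/3.7)
B=lambda u,v:ray(d,215+u/6,110+v/6)
S=lambda u,v:ray(s,210+u/4,200+v/4)
for n,a,b in (("wing far",(247,64),(252,84)),("wing near",(228,230),(245,310)),("wing mid",(236,147),(248,197)),
  ("sleeve near end",(157,532),(202,690)),("sleeve inner end",(186,288),(230,330)),):
  X,r=meet([A(*a),B(*b)]);print(n,X.round(4),np.round(r,4))
X,r=meet([A(157,532),B(202,690),S(215,100)]);print("3view",X.round(4),np.round(r,4))
print(ray(d,0,0)[0],ray(e,0,0)[0])
E
```

```text
wing far [0.4941 0.3208 0.2381] [0.0002 0.0002]
wing near [0.493  0.2783 0.2327] [0. 0.]
wing mid [0.4934 0.3002 0.2349] [0.0001 0.0001]
sleeve near end [0.4843 0.1821 0.1876] [0.0002 0.0002]
sleeve inner end [0.491  0.2657 0.1808] [0.0003 0.0003]
3view [0.4832 0.1834 0.1908] [0.0008 0.0012 0.0018]
[0.48581424 0.32871984 0.56043841] [0.42040683 0.24142167 0.56062826]
```

```bash
cat >> h.py <<'E'
def go(x,y,z,yaw):
    o,p,R=st(); cy=np.arctan2(R[1,2],R[0,2]); print("t",o["t"],"p",p.round(4),"yaw",round(float(cy),4),"shift",(R.T@(np.array([x,y,z])-p)).round(4),"turn",round(float(cy-yaw),4),"F",o["contact_force"].round(1),"open",round(o["opening"],4))
E
python3 -m jog '[[[0.05,0.04,0.008,0.03,-1],[0.10,0.04,0.008,0.03,-1],[0.13,0.04,0.008,0.03,-1],[0.15,0.04,0.008,0.03,-1],[0.15,0.04,0.008,0.03,-1],[0.15,0.04,0.008,0.03,-1]]]'; python3 - <<'E'
from h import *
go(.4936,.300,.213,-.03)
d=cam("wrist");save(d,"w3.png",None,1.5)
E
```

```text
t: 3.5
tool_pos: [0.4943, 0.2988, 0.2713]
tool_rot: [0.022, 1.564, -0.026]
contact_force: [0.4, 0.2, -0.3]
opening: 0.0859
t 3.5 p [0.4943 0.2988 0.2713] yaw -0.0304 shift [ 0.0583  0.0013 -0.0012] turn -0.0004 F [ 0.4  0.2 -0.3] open 0.0859
```

View pics/w3.png

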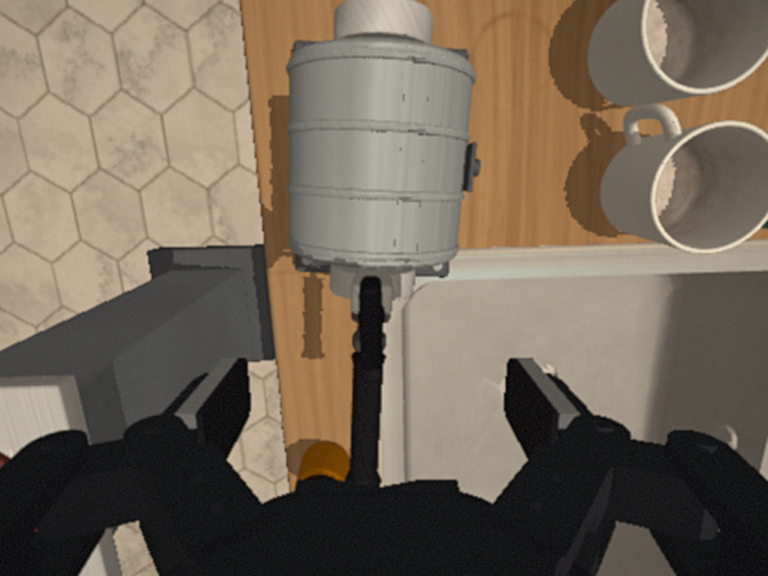

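```bash
python3 -m jog '[[[0.03,0.001,-0.001,0,-1],[0.057,0.001,-0.001,0,-1],[0.057,0.001,-0.001,0,-1],[0.057,0.001,-0.001,0,0],[0.057,0.001,-0.001,0,1],[0.057,0.001,-0.001,0,1],[0.057,0.001,-0.001,0,1],[0.057,0.001,-0.001,0,1],[0.057,0.001,-0.001,0,1],[0.057,0.001,-0.001,0,1]]]' 50; python3 - <<'E'
from h import *
go(.4936,.300,.213,-.03); print(st()[0]["wrist_torque"])
E
```

```text
t: 4.55
tool_pos: [0.4922, 0.3004, 0.2167]
tool_rot: [0.022, 1.567, -0.025]
contact_force: [-10.2, -1.8, 7.6]
opening: 0.0092
t 4.55 p [0.4922 0.3004 0.2167] yaw -0.0296 shift [ 0.0037 -0.0004  0.0014] turn 0.0004 F [-10.2  -1.8   7.6] open 0.0092
[-0.18947066  1.71356674  0.02515277]
```

```bash
python3 -m jog '[[[0,0,0,-0.1,1],[0,0,0,-0.22,1],[0,0,0,-0.34,1],[0,0,0,-0.46,1],[0,0,0,-0.58,1],[0,0,0,-0.70,1],[0,0,0,-0.70,1]]]'; python3 - <<'E'
from h import *
go(.4936,.300,.213,1.33); print(st()[0]["wrist_torque"])
E
```

```text
t: 5.25
tool_pos: [0.4907, 0.3001, 0.2167]
tool_rot: [-0.529, 1.508, 0.524]
contact_force: [-6.0, -3.1, 2.7]
opening: 0.0093
t 5.25 p [0.4907 0.3001 0.2167] yaw 0.6728 shift [ 0.0037 -0.0019  0.0022] turn -0.6572 F [-6.  -3.1  2.7] open 0.0093
[-0.30416555  0.91847725  0.07418768]
```

```bash
python3 -m jog '[[[0,0,0,-0.1,1],[0,0,0,-0.22,1],[0,0,0,-0.34,1],[0,0,0,-0.46,1],[0,0,0,-0.58,1],[0,0,0,-0.70,1],[0,0,0,-0.70,1],[0,0,0,-0.70,1]]]'; python3 - <<'E'
from h import *
go(.4936,.300,.213,1.33); print(st()[0]["wrist_torque"])
E
```

```text
t: 6.05
tool_pos: [0.4899, 0.2989, 0.2167]
tool_rot: [-1.066, 1.303, 1.061]
contact_force: [-4.2, -4.3, 1.9]
opening: 0.0088
t 6.05 p [0.4899 0.2989 0.2167] yaw 1.3728 shift [ 0.0037 -0.0035  0.0018] turn 0.0428 F [-4.2 -4.3  1.9] open 0.0088
[-0.60137888  0.55677808  0.07240203]
```

```bash
python3 -m jog '[[[0,0,0,0,0],[0,0,0,0,-1],[0,0,0,0,-1],[0,0,0,0,-1],[0,0,0,0,-1],[-0.04,0,0,0,-1],[-0.09,0,0,0,-1],[-0.10,0,0,0.15,-1],[-0.10,0,0,0.15,-1]]]'; python3 - <<'E'
from h import *
go(.4875,.21,.32,-.075)
d=cam("wrist");save(d,"w4.png",None,1.5)
E
```

```text
t: 6.95
tool_pos: [0.4914, 0.3002, 0.3206]
tool_rot: [-0.953, 1.354, 0.946]
contact_force: [1.0, 0.4, -0.7]
opening: 0.085
t 6.95 p [0.4914 0.3002 0.3206] yaw 1.223 shift [ 0.0009 -0.027  -0.0861] turn 1.298 F [ 1.   0.4 -0.7] open 0.085
```

View pics/w4.png

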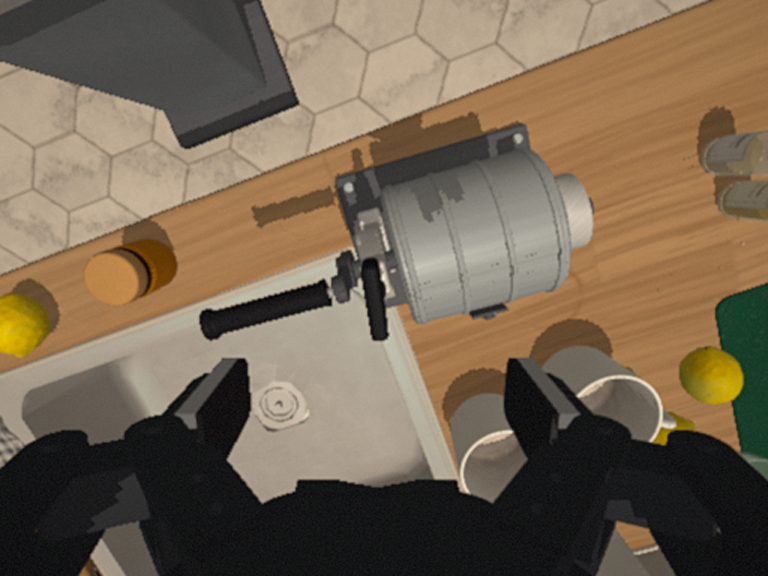

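The wing now lies across the axle in this view and stayed put when released. Next I go to the outer part of the handle with the gripper turned half round, so its camera side stays clear of the post.

```bash
python3 - <<'E'
from h import *
go(.4863,.205,.28,3.067)
E
python3 -m jog '[[[0.001,-0.03,-0.04,-0.15,-1],[0.001,-0.029,-0.088,-0.3,-1],[0.001,-0.029,-0.088,-0.45,-1],[0.001,-0.029,-0.088,-0.6,-1],[0.001,-0.029,-0.088,-0.75,-1],[0.001,-0.029,-0.088,-0.9,-1],[0.001,-0.029,-0.088,-1.05,-1],[0.001,-0.029,-0.088,-1.2,-1],[0.02,-0.029,-0.088,-1.35,-1],[0.04,-0.029,-0.088,-1.5,-1],[0.04,-0.029,-0.088,-1.65,-1],[0.04,-0.029,-0.088,-1.844,-1]]]'; python3 - <<'E'
from h import *
go(.4863,.205,.166,3.067)
d=cam("wrist");save(d,"w5.png",None,1.5);np.savez("w5.npz",**{k:np.array(d[k]) for k in d});print(st()[0]["q"].round(2))
E
```

```text
t 7.0 p [0.4906 0.2997 0.3177] yaw 1.2256 shift [ 0.0382 -0.028  -0.0904] turn -1.8414 F [ 0.5 -0.4 -0.6] open 0.0853
t: 8.2
tool_pos: [0.4864, 0.2065, 0.274]
tool_rot: [-2.153, 0.143, 2.169]
contact_force: [0.0, 0.2, 0.2]
opening: 0.0849
t 8.2 p [0.4864 0.2065 0.274 ] yaw 3.0176 shift [ 0.108   0.0006 -0.0009] turn -0.0494 F [0.  0.2 0.2] open 0.0849
[ 0.26 -0.2   1.78 -0.01  1.57 -2.76]
```

View pics/w5.png

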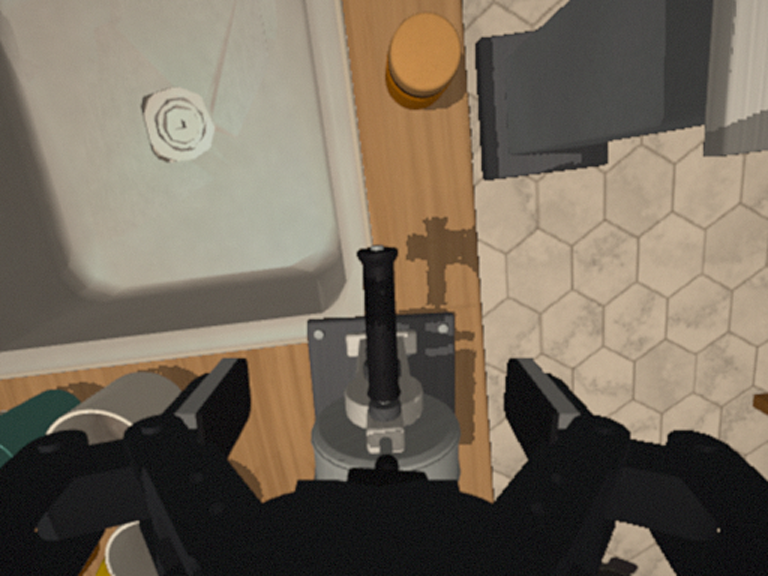

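```bash
python3 -m jog '[[[0.04,0,-0.001,-0.05,-1],[0.09,0,-0.001,-0.05,-1],[0.107,0,-0.001,-0.05,-1],[0.107,0,-0.001,-0.05,-1],[0.107,0,-0.001,-0.05,0],[0.107,0,-0.001,-0.05,1],[0.107,0,-0.001,-0.05,1],[0.107,0,-0.001,-0.05,1],[0.107,0,-0.001,-0.05,1],[0.107,0,-0.001,-0.05,1]]]' 60; python3 - <<'E'
from h import *
go(.4863,.205,.166,3.067);print(st()[0]["wrist_torque"])
d=cam("wrist");save(d,"w6.png",None,1.5);
E
```

```text
t: 9.25
tool_pos: [0.4859, 0.2059, 0.1685]
tool_rot: [-2.179, 0.085, 2.199]
contact_force: [-5.3, 0.3, 5.6]
opening: 0.0158
t 9.25 p [0.4859 0.2059 0.1685] yaw 3.0711 shift [ 0.0025  0.0009 -0.0005] turn 0.0041 F [-5.3  0.3  5.6] open 0.0158
[-0.04720347  0.95568567 -0.00308325]
```

View pics/w6.png

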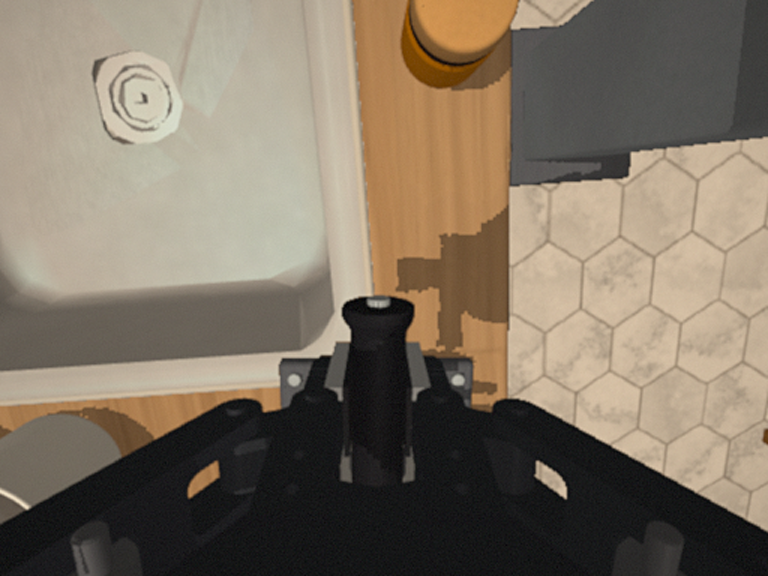

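The handle is held: the pads sit either side of it at about (378,430), and the opening is 15.8 mm. Next I write a helper that logs the tangential force and prints the arc shifts.

```bash
cat > c.py <<'E'
from h import *
import sys,json,os
YAW=-.0705; CX=.4883; CY=.2059; CZ=.1135
ex=np.array([np.cos(YAW),np.sin(YAW),0]); ez=np.array([0,0,1.])
def rd():
    o,p,R=st(); r=p-np.array([CX,CY,CZ]); x=r@ex; z=r[2]; th=np.arctan2(x,z)
    tg=ex*np.cos(th)-ez*np.sin(th); rad=ex*np.sin(th)+ez*np.cos(th); F=o["contact_force"]
    return o,p,R,x,z,th,F@tg,F@rad
if __name__=="__main__":
    s=int(sys.argv[1]); o,p,R,x,z,th,ft,fr=rd()
    if s: open("log.txt","a").write(json.dumps([o["t"],s,th,x,z,ft,fr])+"\n")
    print("t %.2f th %.1f deg r %.1f mm Ft %.2f Fr %.2f yaw %.3f y %.4f open %.4f"%(o["t"],np.degrees(th),1e3*np.hypot(x,z),ft,fr,np.arctan2(R[1,2],R[0,2]),p[1],o["opening"]))
    st_=float(sys.argv[2]) if len(sys.argv)>2 else 10
    n=int(sys.argv[3]) if len(sys.argv)>3 else 5
    for k in range(1,n+1):
        a=th+np.radians(st_)*k; 
        w=ex*(.055*np.sin(a)-x)+ez*(.055*np.cos(a)-z)+np.array([0,1,0])*(0)
        q=R.T@w; print(q.round(3).tolist(),end=" ")
    print()
E
python3 c.py 0 10 5
```

```text
t 9.30 th -2.5 deg r 55.1 mm Ft -5.45 Fr 4.81 yaw 3.071 y 0.2059 open 0.0160
[0.0, -0.0, -0.01] [0.002, -0.0, -0.019] [0.006, -0.0, -0.028] [0.011, -0.0, -0.036] [0.018, -0.0, -0.043]
```

```bash
python3 -m jog '[[[0,0,-0.010,0,1],[0.002,0,-0.019,0,1],[0.006,0,-0.028,0,1],[0.011,0,-0.036,0,1],[0.018,0,-0.043,0,1]]]' | head -0; python3 c.py 1 10 5
```

```text
t 9.80 th 46.2 deg r 52.6 mm Ft -11.25 Fr -5.04 yaw 3.072 y 0.2029 open 0.0159
[0.006, -0.0, -0.008] [0.014, -0.0, -0.013] [0.023, -0.0, -0.016] [0.032, -0.0, -0.017] [0.042, -0.0, -0.017] Exception ignored on flushing sys.stdout:
BrokenPipeError: [Errno 32] Broken pipe
```

```bash
python3 -m jog '[[[0.006,0,-0.008,0,1],[0.014,0,-0.013,0,1],[0.023,0,-0.016,0,1],[0.032,0,-0.017,0,1],[0.042,0,-0.017,0,1]]]' >/dev/null; python3 c.py 1 10 5
```

```text
t 10.30 th 95.9 deg r 51.8 mm Ft -8.35 Fr -16.32 yaw 3.072 y 0.2019 open 0.0157
[0.01, -0.0, -0.002] [0.019, -0.0, 0.002] [0.027, -0.0, 0.006] [0.034, -0.0, 0.012] [0.041, -0.0, 0.02]
```

```bash
sed -i 's/CX=.4883/CX=.4855/' c.py; python3 c.py 0 10 5
```

```text
t 10.30 th 95.6 deg r 54.6 mm Ft -8.44 Fr -16.28 yaw 3.072 y 0.2019 open 0.0157
[0.009, -0.0, 0.001] [0.019, -0.0, 0.004] [0.027, -0.0, 0.009] [0.034, -0.0, 0.015] [0.041, -0.0, 0.022]
```

```bash
python3 -m jog '[[[0.009,0,0.001,0,1],[0.019,0,0.004,0,1],[0.027,0,0.009,0,1],[0.034,0,0.015,0,1],[0.041,0,0.022,0,1]]]' >/dev/null; python3 c.py 1 10 5
```

```text
t 10.80 th 141.4 deg r 54.6 mm Ft -6.87 Fr -7.03 yaw 3.071 y 0.2035 open 0.0158
[0.006, -0.0, 0.008] [0.01, -0.0, 0.016] [0.012, -0.0, 0.026] [0.013, -0.0, 0.035] [0.012, -0.0, 0.045]
```

```bash
python3 -m jog '[[[0.006,0,0.008,0,1],[0.010,0,0.016,0,1],[0.012,0,0.026,0,1],[0.013,0,0.035,0,1],[0.012,0,0.045,0,1]]]' >/dev/null; python3 c.py 1 10 5
```

```text
t 11.30 th -168.0 deg r 55.1 mm Ft -2.26 Fr -1.71 yaw 3.071 y 0.2068 open 0.0159
[-0.003, 0.0, 0.009] [-0.007, 0.0, 0.018] [-0.013, 0.0, 0.026] [-0.019, 0.0, 0.032] [-0.027, 0.0, 0.038]
```

```bash
python3 -m jog '[[[-0.003,0,0.009,0,1],[-0.007,0,0.018,0,1],[-0.013,0,0.026,0,1],[-0.019,0,0.032,0,1],[-0.027,0,0.038,0,1]]]' >/dev/null; python3 c.py 1 10 5; python3 - <<'E'
from h import *
s=cam("side");save(s,"side3.png",(210,180,330,330),4)
E
```

```text
t 11.80 th -117.4 deg r 55.8 mm Ft -2.20 Fr -1.42 yaw 3.071 y 0.2097 open 0.0161
[-0.009, 0.0, 0.003] [-0.018, 0.0, 0.005] [-0.028, 0.0, 0.006] [-0.038, 0.0, 0.005] [-0.047, 0.0, 0.002]
```

View pics/side3.png

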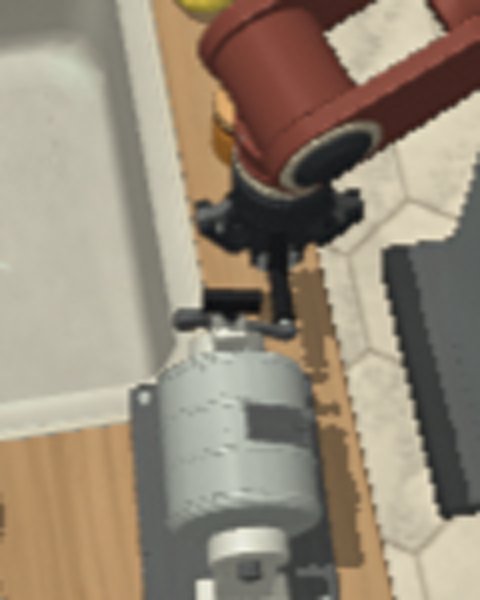

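The drum turns with the crank: its hatch now shows on top, the handle is still in the fingers at (282,285), and the wing is still across. I'll continue.

```bash
python3 c.py 0 10 5; python3 -m jog '[[[-0.009,0,0.003,0,1],[-0.018,0,0.005,0,1],[-0.028,0,0.006,0,1],[-0.038,0,0.005,0,1],[-0.047,0,0.002,0,1]]]' >/dev/null; python3 c.py 1 10 5
```

```text
t 11.85 th -116.0 deg r 55.6 mm Ft 1.32 Fr 2.16 yaw 3.072 y 0.2098 open 0.0158
[-0.009, 0.0, 0.003] [-0.019, 0.0, 0.005] [-0.028, 0.0, 0.005] [-0.038, 0.0, 0.004] [-0.047, 0.0, 0.001] 
t 12.35 th -65.7 deg r 56.1 mm Ft -5.69 Fr -6.22 yaw 3.071 y 0.2099 open 0.0157
[-0.008, 0.0, -0.006] [-0.016, 0.0, -0.011] [-0.022, 0.0, -0.019] [-0.027, 0.0, -0.027] [-0.03, 0.0, -0.036]
```

```bash
python3 -m jog '[[[-0.008,0,-0.006,0,1],[-0.016,0,-0.011,0,1],[-0.022,0,-0.019,0,1],[-0.027,0,-0.027,0,1],[-0.030,0,-0.036,0,1]]]' >/dev/null; python3 c.py 1 10 5
```

```text
t 12.85 th -17.0 deg r 55.3 mm Ft -9.03 Fr 5.09 yaw 3.072 y 0.2072 open 0.0162
[-0.002, 0.0, -0.009] [-0.003, 0.0, -0.019] [-0.001, 0.0, -0.029] [0.001, 0.0, -0.038] [0.006, -0.0, -0.046]
```

```bash
python3 c.py 0 -8 5; python3 -m jog '[[[0.002,0,0.007,0,1],[0.004,0,0.014,0,1],[0.008,0,0.021,0,1],[0.012,0,0.028,0,1],[0.017,0,0.033,0,1]]]' >/dev/null; python3 c.py -1 -8 5
```

```text
t 12.85 th -17.0 deg r 55.3 mm Ft -9.03 Fr 5.09 yaw 3.072 y 0.2072 open 0.0162
[0.003, -0.0, 0.007] [0.007, -0.0, 0.014] [0.012, -0.0, 0.02] [0.017, -0.0, 0.025] [0.024, -0.0, 0.029] 
t 13.35 th -48.5 deg r 56.8 mm Ft 4.74 Fr -32.81 yaw 3.071 y 0.2094 open 0.0160
[0.007, -0.0, 0.003] [0.014, -0.0, 0.007] [0.021, -0.0, 0.01] [0.029, -0.0, 0.012] [0.036, -0.0, 0.012]
```

```bash
python3 -m jog '[[[0.007,0,0.003,0,1],[0.014,0,0.007,0,1],[0.021,0,0.010,0,1],[0.029,0,0.012,0,1],[0.036,0,0.012,0,1]]]' >/dev/null; python3 c.py -1 -8 5
```

```text
t 13.85 th -85.6 deg r 55.3 mm Ft 9.24 Fr 12.42 yaw 3.071 y 0.2101 open 0.0161
[0.008, -0.0, -0.0] [0.015, -0.0, -0.001] [0.023, -0.0, -0.003] [0.03, -0.0, -0.007] [0.036, -0.0, -0.011]
```

```bash
python3 -m jog '[[[0.008,0,0,0,1],[0.015,0,-0.001,0,1],[0.023,0,-0.003,0,1],[0.030,0,-0.007,0,1],[0.036,0,-0.011,0,1]]]' >/dev/null; python3 c.py -1 -8 5
```

```text
t 14.35 th -124.1 deg r 55.3 mm Ft 10.85 Fr 5.34 yaw 3.071 y 0.2094 open 0.0161
[0.006, -0.0, -0.005] [0.011, -0.0, -0.011] [0.015, -0.0, -0.017] [0.019, -0.0, -0.024] [0.022, -0.0, -0.031]
```

```bash
python3 -m jog '[[[0.006,0,-0.005,0,1],[0.011,0,-0.011,0,1],[0.015,0,-0.017,0,1],[0.019,0,-0.024,0,1],[0.022,0,-0.031,0,1]]]' >/dev/null; python3 c.py -1 -8 5
```

```text
t 14.85 th -162.8 deg r 55.3 mm Ft 12.10 Fr -5.50 yaw 3.071 y 0.2072 open 0.0161
[0.001, -0.0, -0.008] [0.002, -0.0, -0.015] [0.001, -0.0, -0.023] [-0.0, 0.0, -0.03] [-0.003, 0.0, -0.038]
```

```bash
python3 -m jog '[[[0.001,0,-0.008,0,1],[0.002,0,-0.015,0,1],[0.001,0,-0.023,0,1],[0,0,-0.030,0,1],[-0.003,0,-0.038,0,1]]]' >/dev/null; python3 c.py -1 -8 5
```

```text
t 15.35 th 159.8 deg r 54.7 mm Ft 9.70 Fr -4.27 yaw 3.071 y 0.2045 open 0.0159
[-0.003, 0.0, -0.007] [-0.007, 0.0, -0.013] [-0.012, 0.0, -0.019] [-0.018, 0.0, -0.024] [-0.025, 0.0, -0.028]
```

```bash
python3 -m jog '[[[-0.003,0,-0.007,0,1],[-0.007,0,-0.013,0,1],[-0.012,0,-0.019,0,1],[-0.018,0,-0.024,0,1],[-0.025,0,-0.028,0,1]]]' >/dev/null; python3 c.py -1 -8 5
```

```text
t 15.85 th 121.6 deg r 54.0 mm Ft 7.56 Fr 0.06 yaw 3.071 y 0.2024 open 0.0160
[-0.006, 0.0, -0.004] [-0.014, 0.0, -0.007] [-0.021, 0.0, -0.008] [-0.029, 0.0, -0.008] [-0.037, 0.0, -0.007]
```

```bash
python3 -m jog '[[[-0.006,0,-0.004,0,1],[-0.014,0,-0.007,0,1],[-0.021,0,-0.008,0,1],[-0.029,0,-0.008,0,1],[-0.037,0,-0.007,0,1]]]' >/dev/null; python3 c.py -1 -8 5
```

```text
t 16.35 th 80.9 deg r 54.2 mm Ft 2.17 Fr -5.69 yaw 3.071 y 0.2019 open 0.0160
[-0.008, 0.0, 0.001] [-0.015, 0.0, 0.004] [-0.021, 0.0, 0.008] [-0.027, 0.0, 0.013] [-0.032, 0.0, 0.019]
```

```bash
python3 -m jog '[[[-0.008,0,0.001,0,1],[-0.015,0,0.004,0,1],[-0.021,0,0.008,0,1],[-0.027,0,0.013,0,1],[-0.032,0,0.019,0,1]]]' >/dev/null; python3 c.py -1 -8 5
```

```text
t 16.85 th 40.4 deg r 54.7 mm Ft 2.96 Fr -5.90 yaw 3.071 y 0.2033 open 0.0157
[-0.005, 0.0, 0.006] [-0.008, 0.0, 0.013] [-0.011, 0.0, 0.02] [-0.012, 0.0, 0.028] [-0.012, 0.0, 0.035]
```

```bash
python3 -m jog '[[[-0.005,0,0.006,0,1],[-0.008,0,0.013,0,1],[-0.011,0,0.020,0,1],[-0.012,0,0.028,0,1],[-0.012,0,0.035,0,1]]]' >/dev/null; python3 c.py -1 -8 5
```

```text
t 17.35 th 1.4 deg r 55.5 mm Ft 3.67 Fr -7.00 yaw 3.071 y 0.2059 open 0.0157
[0.001, -0.0, 0.008] [0.003, -0.0, 0.015] [0.005, -0.0, 0.022] [0.009, -0.0, 0.029] [0.013, -0.0, 0.035]
```

```bash
python3 -m jog '[[[0.001,0,0.008,0,1],[0.003,0,0.015,0,1],[0.005,0,0.022,0,1],[0.009,0,0.029,0,1],[0.013,0,0.035,0,1]]]' >/dev/null; python3 c.py -1 -8 5; cat > fit.py <<'E'
import json,numpy as np
L=np.array([json.loads(l) for l in open("log.txt")]);
s,th,x,z,ft=L[:,1],L[:,2],L[:,3],L[:,4],L[:,5]
x=x.copy(); x[:2]-=.0 
def f(m,lab,off=False):
    A=np.c_[s[m],np.sin(th[m]),np.cos(th[m])]; 
    if off:A=np.c_[A,np.ones(m.sum())]
    c,r,_,_=np.linalg.lstsq(A,ft[m],rcond=None); res=ft[m]-A@c
    al=np.arctan2(c[2],c[1]); cov=np.linalg.inv(A.T@A)*(res@res)/max(1,m.sum()-A.shape[1])
    am=np.hypot(c[1],c[2]); print(lab,"fric %.2f amp %.2f target deg %.1f +- %.1f"%(-c[0],am,np.degrees((np.pi-al+np.pi)%(2*np.pi)-np.pi),np.degrees(np.sqrt((cov[1,1]+cov[2,2])/2)/am)),"res",res.round(1))
f(s>0,"pos");f(s<0,"neg");f(s!=0,"all");f(s!=0,"all+off",True)
E
python3 fit.py
```

```text
t 17.85 th -34.7 deg r 55.9 mm Ft 7.06 Fr -6.44 yaw 3.071 y 0.2084 open 0.0162
[0.006, -0.0, 0.005] [0.011, -0.0, 0.011] [0.018, -0.0, 0.015] [0.025, -0.0, 0.018] [0.032, -0.0, 0.021] 
pos fric 6.63 amp 4.49 target deg -49.4 +- 5.1 res [-0.1  0.8 -1.1  0.4  0.3 -0.3  0. ]
neg fric 7.04 amp 4.60 target deg -55.4 +- 6.8 res [-1.8 -0.1 -0.5  0.7  0.   0.8 -1.7  0.5  0.5  1.6]
all fric 6.87 amp 4.56 target deg -52.9 +- 4.3 res [ 0.1  0.9 -1.1  0.5  0.6  0.2  0.5 -1.8 -0.1 -0.3  0.9  0.4  1.1 -1.4
  0.7  0.5  1.6]
all+off fric 6.83 amp 4.56 target deg -53.0 +- 4.3 res [-0.1  0.6 -1.4  0.2  0.3 -0.   0.3 -1.9 -0.2 -0.5  0.8  0.2  1.  -1.6
  0.5  0.3  1.5]
```

```bash
python3 c.py 0 -5 4; python3 -m jog '[[[0.006,0,0.005,0,1],[0.008,0,0.0085,0,1],[0.013,0,0.012,0,1],[0.017,0,0.0145,0,1]]]' >/dev/null; python3 c.py -1 -5 4
```

```text
t 17.85 th -34.7 deg r 55.9 mm Ft 7.06 Fr -6.44 yaw 3.071 y 0.2084 open 0.0162
[0.004, -0.0, 0.003] [0.007, -0.0, 0.007] [0.011, -0.0, 0.01] [0.014, -0.0, 0.013] 
t 18.25 th -53.3 deg r 55.6 mm Ft 7.14 Fr 5.68 yaw 3.071 y 0.2094 open 0.0162
[0.004, -0.0, 0.002] [0.009, -0.0, 0.004] [0.013, -0.0, 0.006] [0.018, -0.0, 0.008]
```

```bash
python3 -m jog '[[[0.004,0,0.002,0,1],[0.009,0,0.004,0,1],[0.013,0,0.006,0,1],[0.018,0,0.008,0,1]]]' >/dev/null; python3 c.py -1 -5 4
```

```text
t 18.65 th -69.5 deg r 55.5 mm Ft 7.42 Fr 7.99 yaw 3.072 y 0.2099 open 0.0161
[0.005, -0.0, 0.001] [0.009, -0.0, 0.002] [0.014, -0.0, 0.003] [0.019, -0.0, 0.003]
```

```bash
python3 -m jog '[[[0.005,0,0.001,0,1],[0.009,0,0.002,0,1],[0.014,0,0.003,0,1],[0.019,0,0.003,0,1]]]' >/dev/null; python3 c.py -1 5 4
```

```text
t 19.05 th -86.2 deg r 55.6 mm Ft 8.74 Fr 8.15 yaw 3.072 y 0.2102 open 0.0160
[-0.005, 0.0, -0.001] [-0.009, 0.0, -0.002] [-0.014, 0.0, -0.003] [-0.019, 0.0, -0.005]
```

Reversing to positive.

```bash
python3 -m jog '[[[-0.005,0,-0.001,0,1],[-0.009,0,-0.002,0,1],[-0.014,0,-0.003,0,1],[-0.019,0,-0.005,0,1]]]' >/dev/null; python3 c.py 1 5 4
```

```text
t 19.45 th -66.3 deg r 55.8 mm Ft -5.35 Fr 1.12 yaw 3.072 y 0.2098 open 0.0159
[-0.004, 0.0, -0.003] [-0.008, 0.0, -0.005] [-0.012, 0.0, -0.008] [-0.016, 0.0, -0.011]
```

```bash
python3 -m jog '[[[-0.004,0,-0.003,0,1],[-0.008,0,-0.005,0,1],[-0.012,0,-0.008,0,1],[-0.016,0,-0.011,0,1]]]' >/dev/null; python3 c.py 1 5 4
```

```text
t 19.85 th -47.5 deg r 55.8 mm Ft -6.17 Fr -0.01 yaw 3.073 y 0.2091 open 0.0160
[-0.003, 0.0, -0.004] [-0.006, 0.0, -0.008] [-0.009, 0.0, -0.011] [-0.011, 0.0, -0.016]
```

```bash
python3 -m jog '[[[-0.003,0,-0.004,0,1],[-0.006,0,-0.008,0,1],[-0.009,0,-0.011,0,1],[-0.011,0,-0.016,0,1]]]' >/dev/null; python3 c.py 1 5 4
```

```text
t 20.25 th -29.4 deg r 55.4 mm Ft -8.15 Fr 8.76 yaw 3.073 y 0.2079 open 0.0161
[-0.002, 0.0, -0.004] [-0.004, 0.0, -0.009] [-0.005, 0.0, -0.013] [-0.006, 0.0, -0.018]
```

```bash
python3 -m jog '[[[-0.002,0,-0.004,0,1],[-0.004,0,-0.009,0,1],[-0.005,0,-0.013,0,1],[-0.006,0,-0.018,0,1]]]' >/dev/null; python3 c.py 1 8 4
```

```text
t 20.65 th -11.2 deg r 55.3 mm Ft -9.85 Fr 4.85 yaw 3.073 y 0.2067 open 0.0158
[-0.001, 0.0, -0.008] [-0.001, 0.0, -0.015] [-0.0, 0.0, -0.023] [0.002, 0.0, -0.03]
```

```bash
python3 -m jog '[[[-0.001,0,-0.008,0,1],[-0.001,0,-0.015,0,1],[0,0,-0.023,0,1],[0.002,0,-0.030,0,1]]]' >/dev/null; python3 c.py 1 8 4
```

```text
t 21.05 th 18.9 deg r 54.9 mm Ft -11.86 Fr -0.61 yaw 3.074 y 0.2046 open 0.0158
[0.003, -0.0, -0.007] [0.006, -0.0, -0.014] [0.011, -0.0, -0.02] [0.016, -0.0, -0.026]
```

```bash
python3 -m jog '[[[0.003,0,-0.007,0,1],[0.006,0,-0.014,0,1],[0.011,0,-0.020,0,1],[0.016,0,-0.026,0,1]]]' >/dev/null; python3 c.py 1 8 4
```

```text
t 21.45 th 49.3 deg r 54.5 mm Ft -11.75 Fr -9.52 yaw 3.074 y 0.2028 open 0.0158
[0.006, -0.0, -0.005] [0.012, -0.0, -0.009] [0.019, -0.0, -0.012] [0.027, -0.0, -0.014]
```

```bash
python3 -m jog '[[[0.006,0,-0.005,0,1],[0.012,0,-0.009,0,1],[0.019,0,-0.012,0,1],[0.027,0,-0.014,0,1]]]' >/dev/null; python3 c.py 1 5 4
```

```text
t 21.85 th 79.6 deg r 54.1 mm Ft -10.18 Fr -10.25 yaw 3.074 y 0.2019 open 0.0158
[0.005, -0.0, -0.002] [0.009, -0.0, -0.002] [0.014, -0.0, -0.002] [0.019, -0.0, -0.002]
```

```bash
python3 -m jog '[[[0.005,0,-0.001,0,1],[0.009,0,-0.001,0,1],[0.014,0,-0.001,0,1],[0.019,0,-0.001,0,1]]]' >/dev/null; python3 c.py 1 5 4
```

```text
t 22.25 th 96.6 deg r 54.1 mm Ft -9.00 Fr -11.61 yaw 3.074 y 0.2019 open 0.0160
[0.005, -0.0, -0.0] [0.01, -0.0, 0.001] [0.014, -0.0, 0.002] [0.019, -0.0, 0.004]
```

```bash
python3 -m jog '[[[0.005,0,0,0,1],[0.010,0,0.001,0,1],[0.014,0,0.002,0,1],[0.019,0,0.004,0,1]]]' >/dev/null; python3 c.py 1 5 4
```

```text
t 22.65 th 113.3 deg r 54.1 mm Ft -7.49 Fr -13.46 yaw 3.074 y 0.2022 open 0.0159
[0.005, -0.0, 0.001] [0.009, -0.0, 0.003] [0.013, -0.0, 0.006] [0.017, -0.0, 0.009]
```

```bash
python3 -m jog '[[[0.005,0,0.001,0,1],[0.009,0,0.003,0,1],[0.013,0,0.006,0,1],[0.017,0,0.009,0,1]]]' >/dev/null; python3 c.py 1 5 4
```

```text
t 23.05 th 128.2 deg r 54.3 mm Ft -7.22 Fr -10.38 yaw 3.074 y 0.2028 open 0.0160
[0.004, -0.0, 0.002] [0.008, -0.0, 0.006] [0.011, -0.0, 0.009] [0.014, -0.0, 0.013]
```

```bash
python3 -m jog '[[[0.004,0,0.002,0,1],[0.008,0,0.006,0,1],[0.011,0,0.009,0,1],[0.014,0,0.013,0,1]]]' >/dev/null; python3 c.py 1 5 4
```

```text
t 23.45 th 141.7 deg r 54.3 mm Ft -5.13 Fr -3.09 yaw 3.074 y 0.2034 open 0.0158
[0.003, -0.0, 0.003] [0.006, -0.0, 0.007] [0.008, -0.0, 0.012] [0.01, -0.0, 0.016]
```

```bash
python3 -m jog '[[[0.003,0,0.003,0,1],[0.006,0,0.007,0,1],[0.008,0,0.012,0,1],[0.010,0,0.016,0,1]]]' >/dev/null; python3 c.py 1 -5 4; python3 fit.py
```

```text
t 23.85 th 157.6 deg r 54.3 mm Ft -4.65 Fr 2.83 yaw 3.073 y 0.2043 open 0.0160
[-0.002, 0.0, -0.005] [-0.004, 0.0, -0.009] [-0.007, 0.0, -0.013] [-0.01, 0.0, -0.016] 
pos fric 6.63 amp 4.75 target deg -50.2 +- 2.3 res [ 0.1  0.9 -1.2  0.2  0.1 -0.3  0.2 -0.   0.7  0.2 -0.2 -0.8 -0.4  0.1
  0.2  0.5 -0.5  0.5 -0.2]
neg fric 6.99 amp 4.51 target deg -56.6 +- 5.6 res [-1.6  0.1 -0.3  0.8  0.   0.7 -1.8  0.5  0.5  1.8  0.4 -0.6 -0.5]
all fric 6.76 amp 4.61 target deg -52.4 +- 2.6 res [ 0.1  0.8 -1.2  0.3  0.4  0.   0.4 -1.7 -0.  -0.3  1.   0.5  1.3 -1.2
  0.8  0.6  1.7  0.3 -0.7 -0.6  0.3  1.   0.4 -0.1 -0.7 -0.5  0.   0.1
  0.4 -0.5  0.5 -0.2]
all+off fric 6.78 amp 4.62 target deg -52.6 +- 2.6 res [-0.   0.7 -1.3  0.2  0.3 -0.1  0.3 -1.8 -0.2 -0.4  0.9  0.3  1.1 -1.4
  0.7  0.5  1.6  0.2 -0.8 -0.7  0.2  0.9  0.3 -0.1 -0.8 -0.6 -0.1  0.
  0.3 -0.6  0.4 -0.3]
```

```bash
python3 -m jog '[[[-0.002,0,-0.005,0,1],[-0.004,0,-0.009,0,1],[-0.007,0,-0.013,0,1],[-0.010,0,-0.016,0,1]]]' >/dev/null; python3 c.py -1 -5 4
```

```text
t 24.25 th 141.4 deg r 54.2 mm Ft 7.46 Fr -2.99 yaw 3.073 y 0.2033 open 0.0160
[-0.003, 0.0, -0.004] [-0.006, 0.0, -0.007] [-0.01, 0.0, -0.01] [-0.014, 0.0, -0.013]
```

```bash
python3 -m jog '[[[-0.003,0,-0.004,0,1],[-0.006,0,-0.007,0,1],[-0.010,0,-0.010,0,1],[-0.014,0,-0.013,0,1]]]' >/dev/null; python3 c.py -1 -5 4
```

```text
t 24.65 th 125.0 deg r 54.0 mm Ft 6.50 Fr -4.27 yaw 3.073 y 0.2026 open 0.0164
[-0.004, 0.0, -0.003] [-0.008, 0.0, -0.005] [-0.012, 0.0, -0.007] [-0.017, 0.0, -0.008]
```

```bash
python3 -m jog '[[[-0.004,0,-0.003,0,1],[-0.008,0,-0.005,0,1],[-0.012,0,-0.007,0,1],[-0.017,0,-0.008,0,1]]]' >/dev/null; python3 c.py -1 -8 4
```

```text
t 25.05 th 106.8 deg r 53.8 mm Ft 4.31 Fr -3.35 yaw 3.074 y 0.2020 open 0.0160
[-0.007, 0.0, -0.002] [-0.015, 0.0, -0.003] [-0.023, 0.0, -0.002] [-0.03, 0.0, -0.0]
```

```bash
python3 -m jog '[[[-0.007,0,-0.002,0,1],[-0.015,0,-0.003,0,1],[-0.023,0,-0.002,0,1],[-0.030,0,0,0,1]]]' >/dev/null; python3 c.py -1 -8 4
```

```text
t 25.45 th 74.6 deg r 54.0 mm Ft 3.00 Fr -6.39 yaw 3.074 y 0.2020 open 0.0161
[-0.007, 0.0, 0.002] [-0.014, 0.0, 0.006] [-0.02, 0.0, 0.011] [-0.025, 0.0, 0.016]
```

```bash
python3 -m jog '[[[-0.007,0,0.002,0,1],[-0.014,0,0.006,0,1],[-0.020,0,0.011,0,1],[-0.025,0,0.016,0,1]]]' >/dev/null; python3 c.py -1 -8 4
```

```text
t 25.85 th 42.5 deg r 54.5 mm Ft 2.78 Fr -7.12 yaw 3.073 y 0.2031 open 0.0160
[-0.005, 0.0, 0.006] [-0.008, 0.0, 0.013] [-0.011, 0.0, 0.02] [-0.013, 0.0, 0.027]
```

```bash
python3 -m jog '[[[-0.005,0,0.006,0,1],[-0.008,0,0.013,0,1],[-0.011,0,0.020,0,1],[-0.013,0,0.027,0,1]]]' >/dev/null; python3 c.py -1 -5 4
```

```text
t 26.25 th 10.6 deg r 55.4 mm Ft 2.23 Fr -10.67 yaw 3.073 y 0.2051 open 0.0157
[-0.0, -0.0, 0.005] [-0.0, -0.0, 0.01] [0.0, -0.0, 0.014] [0.001, -0.0, 0.019]
```

```bash
python3 -m jog '[[[0,0,0.005,0,1],[0,0,0.010,0,1],[0,0,0.014,0,1],[0.001,0,0.019,0,1]]]' >/dev/null; python3 c.py -1 -5 4
```

```text
t 26.65 th -8.3 deg r 55.7 mm Ft 3.31 Fr -7.32 yaw 3.073 y 0.2065 open 0.0163
[0.002, -0.0, 0.005] [0.003, -0.0, 0.009] [0.005, -0.0, 0.013] [0.008, -0.0, 0.018]
```

```bash
python3 -m jog '[[[0.002,0,0.005,0,1],[0.003,0,0.009,0,1],[0.005,0,0.013,0,1],[0.008,0,0.018,0,1]]]' >/dev/null; python3 c.py -1 -5 4
```

```text
t 27.05 th -26.0 deg r 55.9 mm Ft 4.88 Fr -3.00 yaw 3.073 y 0.2077 open 0.0161
[0.003, -0.0, 0.004] [0.006, -0.0, 0.008] [0.009, -0.0, 0.011] [0.013, -0.0, 0.015]
```

```bash
python3 -m jog '[[[0.003,0,0.004,0,1],[0.006,0,0.008,0,1],[0.009,0,0.011,0,1],[0.013,0,0.015,0,1]]]' >/dev/null; python3 c.py -1 -5 4
```

```text
t 27.45 th -41.8 deg r 55.9 mm Ft 6.17 Fr -0.12 yaw 3.073 y 0.2087 open 0.0161
[0.004, -0.0, 0.003] [0.008, -0.0, 0.006] [0.012, -0.0, 0.008] [0.016, -0.0, 0.011]
```

```bash
python3 -m jog '[[[0.004,0,0.003,0,1],[0.008,0,0.006,0,1],[0.012,0,0.008,0,1],[0.016,0,0.011,0,1]]]' >/dev/null; python3 c.py -1 -8 4
```

```text
t 27.85 th -56.7 deg r 55.8 mm Ft 6.48 Fr 4.76 yaw 3.073 y 0.2095 open 0.0159
[0.007, -0.0, 0.003] [0.014, -0.0, 0.005] [0.022, -0.0, 0.007] [0.03, -0.0, 0.008]
```

```bash
python3 -m jog '[[[0.007,0,0.003,0,1],[0.014,0,0.005,0,1],[0.022,0,0.007,0,1],[0.030,0,0.008,0,1]]]' >/dev/null; python3 c.py -1 -8 4
```

```text
t 28.25 th -85.4 deg r 55.8 mm Ft 9.04 Fr 7.23 yaw 3.074 y 0.2101 open 0.0164
[0.008, -0.0, -0.001] [0.015, -0.0, -0.002] [0.023, -0.0, -0.004] [0.03, -0.0, -0.008]
```

```bash
python3 -m jog '[[[0.008,0,-0.001,0,1],[0.015,0,-0.002,0,1],[0.023,0,-0.004,0,1],[0.030,0,-0.008,0,1]]]' >/dev/null; python3 c.py -1 5 4; python3 - <<'E'
exec(open("fit.py").read().split("f(s>0")[0])
k=np.ones(len(s),bool);k[7]=False
f(k&(s>0),"pos");f(k&(s<0),"neg");f(k,"all")
xx=x.copy();xx[:2]+=.0028
A=np.c_[2*xx[2:],2*z[2:],np.ones(len(xx)-2)];c=np.linalg.lstsq(A,xx[2:]**2+z[2:]**2,rcond=None)[0];print("centre off mm",c[:2]*1e3,"r",1e3*np.sqrt(c[2]+c[0]**2+c[1]**2))
E
```

```text
t 28.65 th -115.5 deg r 55.7 mm Ft 11.43 Fr 5.35 yaw 3.074 y 0.2097 open 0.0162
[-0.005, 0.0, 0.001] [-0.009, 0.0, 0.003] [-0.014, 0.0, 0.004] [-0.019, 0.0, 0.005] 
pos fric 6.63 amp 4.75 target deg -50.2 +- 2.3 res [ 0.1  0.9 -1.2  0.2  0.1 -0.3  0.2 -0.   0.7  0.2 -0.2 -0.8 -0.4  0.1
  0.2  0.5 -0.5  0.5 -0.2]
neg fric 6.85 amp 4.60 target deg -52.3 +- 2.8 res [-0.1 -0.4  0.9  0.4  1.2 -1.3  0.7  0.5  1.6  0.2 -0.8 -0.7 -0.5 -0.1
 -0.9 -0.2  0.5 -0.5 -0.3  0.1  0.2 -0.7 -0.3  0.5]
all fric 6.76 amp 4.62 target deg -51.3 +- 1.8 res [ 0.1  0.9 -1.1  0.4  0.3 -0.1  0.3 -0.1 -0.3  1.   0.6  1.4 -1.2  0.8
  0.6  1.6  0.2 -0.8 -0.7  0.2  0.9  0.3 -0.1 -0.8 -0.4  0.1  0.2  0.5
 -0.4  0.6 -0.1 -0.3  0.  -0.7 -0.   0.6 -0.4 -0.3  0.1  0.2 -0.7 -0.3
  0.5]
centre off mm [-0.85725101  0.27814957] r 55.00579767486076
```

```bash
python3 -m jog '[[[-0.005,0,0.001,0,1],[-0.009,0,0.003,0,1],[-0.014,0,0.004,0,1],[-0.019,0,0.005,0,1]]]' >/dev/null; python3 c.py 1 5 4
```

```text
t 29.05 th -94.8 deg r 56.0 mm Ft -4.51 Fr 3.79 yaw 3.075 y 0.2101 open 0.0160
[-0.005, 0.0, -0.001] [-0.01, 0.0, -0.001] [-0.014, 0.0, -0.001] [-0.019, 0.0, -0.002]
```

```bash
python3 -m jog '[[[-0.005,0,0,0,1],[-0.010,0,0,0,1],[-0.014,0,0,0,1],[-0.019,0,-0.001,0,1]]]' >/dev/null; python3 c.py 1 5 4
```

```text
t 29.45 th -74.9 deg r 56.2 mm Ft -5.19 Fr 0.22 yaw 3.075 y 0.2100 open 0.0162
[-0.004, 0.0, -0.002] [-0.009, 0.0, -0.004] [-0.013, 0.0, -0.006] [-0.017, 0.0, -0.009]
```

```bash
python3 -m jog '[[[-0.004,0,-0.002,0,1],[-0.009,0,-0.004,0,1],[-0.013,0,-0.006,0,1],[-0.017,0,-0.009,0,1]]]' >/dev/null; python3 c.py 1 1 6
```

```text
t 29.85 th -56.3 deg r 55.9 mm Ft -6.34 Fr 7.12 yaw 3.075 y 0.2094 open 0.0157
[-0.0, 0.0, -0.001] [-0.001, 0.0, -0.002] [-0.002, 0.0, -0.002] [-0.003, 0.0, -0.003] [-0.003, 0.0, -0.003] [-0.004, 0.0, -0.004]
```

```bash
sed -i '/^f(s>0/d' fit.py; echo 'k=np.ones(len(s),bool);k[7]=False
f(k&(s>0),"pos");f(k&(s<0),"neg");f(k,"all")' >>fit.py; python3 fit.py; python3 -m jog '[[[-0.002,0,-0.002,0,1],[-0.003,0,-0.003,0,1],[-0.003,0,-0.003,0,1],[-0.003,0,-0.003,0,1]]]' >/dev/null; python3 c.py 0 1 6
```

```text
pos fric 6.73 amp 4.59 target deg -51.3 +- 2.2 res [ 0.   0.9 -1.1  0.4  0.3 -0.1  0.3  0.2  0.9  0.3 -0.2 -0.8 -0.5  0.
  0.2  0.5 -0.5  0.6 -0.1 -0.9 -0.3 -0. ]
neg fric 6.85 amp 4.60 target deg -52.3 +- 2.8 res [-0.1 -0.4  0.9  0.4  1.2 -1.3  0.7  0.5  1.6  0.2 -0.8 -0.7 -0.5 -0.1
 -0.9 -0.2  0.5 -0.5 -0.3  0.1  0.2 -0.7 -0.3  0.5]
all fric 6.79 amp 4.58 target deg -51.7 +- 1.7 res [ 0.1  0.9 -1.1  0.4  0.4 -0.   0.4 -0.1 -0.3  1.   0.5  1.3 -1.2  0.8
  0.5  1.6  0.2 -0.8 -0.6  0.3  1.   0.4 -0.1 -0.8 -0.5  0.1  0.2  0.5
 -0.4  0.6 -0.1 -0.4 -0.  -0.8 -0.1  0.6 -0.5 -0.3  0.1  0.2 -0.7 -0.3
  0.5 -0.9 -0.2  0.1]
t 30.25 th -52.7 deg r 56.0 mm Ft -5.90 Fr 3.98 yaw 3.075 y 0.2092 open 0.0163
[-0.0, 0.0, -0.001] [-0.001, 0.0, -0.002] [-0.002, 0.0, -0.003] [-0.002, 0.0, -0.003] [-0.003, 0.0, -0.004] [-0.004, 0.0, -0.004]
```

```bash
python3 -m jog '[[[-0.001,0,-0.002,0,1],[-0.002,0,-0.002,0,1],[-0.002,0,-0.002,0,1]]]' >/dev/null; python3 c.py 0 1 6;  python3 -m jog '[[[0,0,0,0,1],[0,0,0,0,1],[0,0,0,0,1],[0,0,0,0,1],[0,0,0,0,1]]]'; python3 c.py 0 1 2; python3 -c "
from h import *
for i in range(6):
    d=cam('side'); 
save(d,'side4.png',(190,120,330,330),2.8)
d=cam('wrist');save(d,'w7.png',None,1.5)"; python3 c.py 0 1 2
```

```text
t 30.55 th -50.5 deg r 56.1 mm Ft -7.23 Fr 1.35 yaw 3.075 y 0.2091 open 0.0159
[-0.0, 0.0, -0.001] [-0.001, 0.0, -0.002] [-0.002, 0.0, -0.003] [-0.002, 0.0, -0.003] [-0.003, 0.0, -0.004] [-0.004, 0.0, -0.005] 
t: 31.05
tool_pos: [0.4422, 0.2092, 0.1492]
tool_rot: [-2.142, 0.09, 2.248]
contact_force: [-3.7, -2.8, -4.0]
opening: 0.0161
t 31.05 th -50.5 deg r 56.2 mm Ft -5.34 Fr 0.19 yaw 3.075 y 0.2092 open 0.0161
[-0.0, 0.0, -0.002] [-0.001, 0.0, -0.002] 
t 31.40 th -50.5 deg r 56.2 mm Ft -5.59 Fr 0.30 yaw 3.075 y 0.2091 open 0.0160
[-0.0, 0.0, -0.002] [-0.001, 0.0, -0.002]
```

View pics/side4.png

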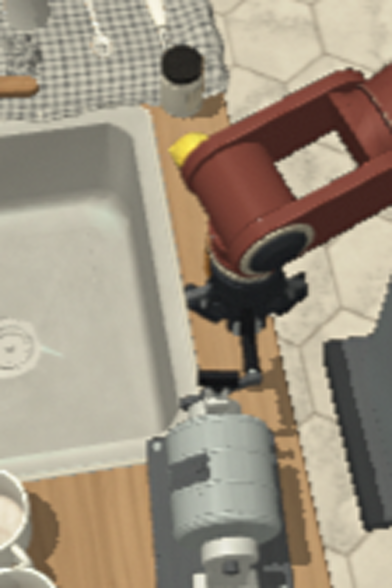

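View pics/w7.png

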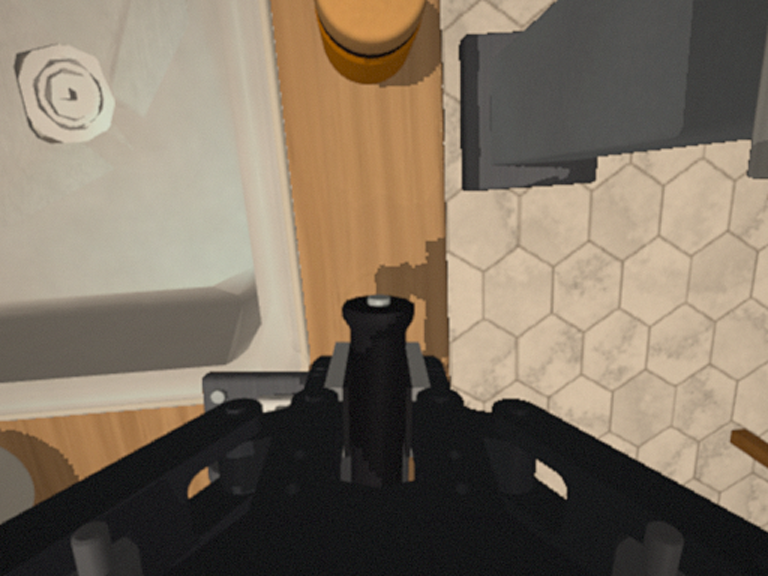

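Both views show the handle held in the pads and the wing at (225,378) still across. The jar, lemon and spoon in view are in their places, and the angle is steady at -50.5°. A small back-off will relieve the leftover push.

```bash
python3 -m jog '[[[0.0005,0,0.0006,0,1],[0.0005,0,0.0006,0,1],[0.0005,0,0.0006,0,1],[0.0005,0,0.0006,0,1]]]' >/dev/null; python3 c.py 0 1 1; python3 -m jog '[[[0.0005,0,0.0006,0,1],[0.0005,0,0.0006,0,1],[0.0005,0,0.0006,0,1],[0.0005,0,0.0006,0,1]]]' >/dev/null; python3 c.py 0 1 1
```

```text
t 31.80 th -50.6 deg r 56.2 mm Ft -2.19 Fr -1.87 yaw 3.075 y 0.2092 open 0.0159
[-0.0, 0.0, -0.002] 
t 32.20 th -50.7 deg r 56.2 mm Ft -1.41 Fr -2.15 yaw 3.075 y 0.2092 open 0.0156
[-0.0, 0.0, -0.002]
```

Steady at -50.7° with only 1.4 N of push left. Handing in.

```bash
python3 c.py 0 1 1; python3 -c "
from station import ctrl
print(ctrl.finish_job())"
```

```text
t 32.20 th -50.7 deg r 56.2 mm Ft -1.41 Fr -2.15 yaw 3.075 y 0.2092 open 0.0156
[-0.0, 0.0, -0.002] 
the job is handed in; nothing more can be done
None
```

I handed the job in at 32.2 s, with the crank handle still gripped and the drum held still at -50.7°, heavy side down as near as I could measure. I turned the lock knob about 1.4 rad anticlockwise and left it there. Then I turned the drum by the crank through about a full turn and part of another, in both directions, logging the push along the crank circle.

- **Heavy side:** The fit gave a friction of 6.8 N and a swing of 4.6 N. It puts the heavy side straight down at a crank angle of -51.7° ± 1.7°.
- **Agreement by direction:** The two directions gave -51.3° and -52.3°. I left out one reading taken under a bad sideways load, because I had typed those rows before seeing the computed ones. With that reading still in, and fewer samples, the directions had differed by about 6°.
- **Final checks:** The leftover push was 1.4 N, well under friction. In the last pictures the wing was still across the axle, and the jars, lemon and teaspoon I could see looked undisturbed. I did not check the peeler separately.
- **Corrections and limits:** My first estimate of the axle position was about 3 mm off in x and I corrected it during the turn. I did not check the force sensor's zero again after gripping the handle; readings in free air before that suggest an error of about 2° at most.

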